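Put the bench kit back in its fitted trays

ROBOT

A 6-joint arm with a two-finger parallel gripper is mounted at the origin on the work surface; the furniture and walls round the work are solid. World frame = base frame: x ahead of the robot, y to its left, z up, the work surface at z = 0. Lengths are in m, angles in rad, forces in N, time in s.
With the tool pointing down it reaches from about 0.2 to 0.875 m from the base axis. Payload 3.4 kg.
Tool frame: the origin (TCP) lies on the centre line of the jaws, within the pads' length; the fingertips stand env.tip_extent ahead of it and the grasp point (between the pads) lies 3 mm ahead of it (env.tip_extent is the distance from the TCP to the fingertips, in m); z points along the fingers, y is the line along which they close (so a half turn about z gives the same grasp; the last joint's range is limited). The gripper opens to 94 mm and grips with 3 to 60 N. Pads are 16 mm wide; open, the fingers measure 119 mm over their backs; the gripper's body (75 mm by 177 mm) begins 78 mm behind the grasp point.
Start: joints at [1.08, 0.276, 1.505, -0, 1.361, -0.121], TCP at [0.208, 0.536, 0.193] pointing down, gripper open.
Joint ranges: [-2.89, 2.89], [-0.75, 2.08], [0.22, 2.7], [-1.18, 4.32], [0.11, 2.71], [-2.7, 2.7]. Speed limits (rad/s): [2.57, 2.57, 3.14, 3.14, 3.14, 3.14].

INTERFACE

Orientations are given as a unit quaternion [w, x, y, z].
In Python, from station import env gives the robot as it stands. The module is installed in compiled form; this text tells all that it offers.
- The arm moves only by the tool play_rows, never from a script. Its argument "increments" is a list that holds one entry, the list of rows, each a list of 7 numbers: the turn, a rotation vector about the tool's x, y, z in rad, then the shift along the tool's x, y, z in m, then the closure, from -1 (fully open) to 1 (shut). In form: [[[wx, wy, wz, dx, dy, dz, claw], ...]]. A call has 1 to 10 rows; each row shifts and turns the commanded pose from where the row before left it, along the tool's axes as they then stand; what a row does not reach is not made up. A row lasts 1/10 s, in which the tool goes at most 50 mm and 8.59 degrees, less where a joint would pass 70% of its speed; a pose out of reach is approached as far as the arm can. A call is refused whole if a number of a shift passes 0.05 or a number of a turn 0.15, either way. A call with a gripper value outside its range is refused whole. The fingers move at their own pace and stop on an object; the grip force is fixed at half the most. Time passes only in rows, so rows that do not move let the fingers close. It gives the time, the measured TCP pose, the force, the opening and the grip force at its end, in the units of the state.
- env.read_state(): the state, without advancing time (a new reading comes with each control period).
- env.capture(name): name is "side" or "top" or "wrist"; returns a dict with "color" (384x512x3 uint8, red, green, blue), "range_z" (384x512 float32, m along the optical axis (not along the pixel's ray), 0 where there is no reading), "camera_matrix" (3x3 intrinsics, pixels), "view" (4x4, takes a point from world to camera coordinates). Camera axes: x right, y up, looking along -z (the intrinsics and any distortion apply to the point x, -y, -z); pixel columns grow to the right and rows downward; lengths in m; the calibration is good to about 2 mm. A picture is of the moment at which its call begins.
- env.close_job(): hands the job in; it is judged then, once.
The state is a dict: "t": time; "joint_pos": joint angles; "dq": joint speeds; "joint_efforts": joint torques, N m; "tool_pos": TCP position; "tcp_rot": TCP orientation; "contact_force": force on the tool from outside, world axes, zero at the start; "moment": the same for the moment, N m; "width": finger opening in m; "finger_force": force on a finger pad.
Only numpy, scipy, OpenCV 4.12 (cv2) and the standard library are available. Lean on these libraries where they do the work, as an engineer would, in place of code of your own. Each camera call takes 0.05 s, during which the arm holds its last target. There are 200 camera calls.

TASK

Put the putty tin, the white paint pot, the steel block and the felt marker each into the shallow tray whose pocket is cut to its outline, resting flat on the cork inside the rim. Keep the tin and the pot from tipping over as you carry them, and leave the clay pot and the V jig where they stand.

Things in the scene. Friction and masses are not known exactly. Their poses are not given: they have to be found in the camera images.
- tin: flat round putty tin, yellow side and pale metal lid, 66 mm across at the lid (64 mm body), 38 mm tall, stands upright. Origin at the centre of its underside, z up.
- pot: small white round paint pot with a screw cap, 36 mm across the cap (34 mm body), 43 mm tall, stands upright. Origin at the centre of its underside, z up.
- block: plain squared steel block, 30 mm (its x) by 50 mm (its y), 25 mm tall, about 0.12 kg. Origin at the centre of its underside.
- marker: felt marker with black and white barrel lying flat, 132 mm long (its y), 16 mm wide (its x), 17 mm tall; grip it across its middle, where the sides are flat. It may lie in its tray either way round. Origin under its middle, at table level.
- tray_tin: fixed round black tray with a cork floor, the larger round one, for the tin: pocket 82 mm across, rim 4 mm thick (about 91 mm outside). As on all four trays the cork floor is 3 mm and the rim top 9 mm above the table, so the pocket is 6 mm deep with 8 mm of room on each side of its thing. Origin at the centre of its underside, table level.
- tray_pot: fixed round black tray with a cork floor, the smaller round one, for the paint pot: pocket 52 mm across, about 61 mm outside. Cork floor 3 mm, rim top 9 mm above the table. Origin at the centre of its underside.
- tray_block: fixed rectangular black tray with a cork floor, the short one, for the steel block: pocket 46 mm (its x) by 66 mm (its y), 54 x 74 mm outside. The block goes in with its long side along the tray's. Cork floor 3 mm, rim top 9 mm above the table. Origin at the centre of its underside.
- tray_marker: fixed long narrow black tray with a cork floor, for the marker: pocket 32 mm (its x) by 148 mm (its y), 40 x 156 mm outside. Cork floor 3 mm, rim top 9 mm above the table. Origin at the centre of its underside.
- water_pot: bystander: small brown glazed clay pot, 58 mm across, 51 mm tall, open at the top; stands amid the work and is to be left alone. Origin at the centre of its underside.
- vee_jig: bystander: teal printed V jig, 40 x 60 x 22 mm; stands amid the work and is to be left alone. Origin at the centre of its underside.
There are look-alikes about, which are no part of the job. Leave any green or red look-alike of the pot alone.

How it is judged:
By the outcome, as a careful person would: the job done as asked, in the order asked, and still so for the second after the job is handed in, with the robot touching nothing.
It also fails if it takes over 102 s, if anything falls off the work surface, if the arm or the gripper's body presses on something with over 40 N, if the wrist force passes 120 N, or if a joint passes its speed limit or range.

## Working session

There is one attempt and no reset: what is moved stays moved. The work goes in short steps, Python scripts to look and compute and a tool call to move; the robot and the scene stay as the last step left them, time stands still between calls to the robot, and variables do not carry over. Pictures are saved under pics/ and viewed, at most 14 in all, crops included, and the job is handed in when it is done.

Besides the shell and the picture viewer there is one more tool, called after ">>>" as name([rows], argument=value, ...), one row to a line, values as JSON. play_rows: Moves the arm, as the interface text tells. Its arguments: {"type":"object","properties":{"increments":{"type":"array","items":{"type":"array","items":{"type":"array","items":{"type":"number"}}}}},"required":["increments"]}

```bash
mkdir -p pics; cat > h.py <<'E'
import numpy as np, cv2
from station import env
def cap(n):
    d=env.capture(n); np.savez(f'{n}.npz',**d); return d
def load(n): return dict(np.load(f'{n}.npz'))
def world(d):
    z=d['range_z'].astype(float);h,w=z.shape;K=d['camera_matrix']
    u,v=np.meshgrid(np.arange(w),np.arange(h))
    P=np.stack([(u-K[0,2])/K[0,0]*z,-(v-K[1,2])/K[1,1]*z,-z,np.ones_like(z)],-1)
    W=P@np.linalg.inv(d['view']).T; W=W[...,:3]; W[z<=0]=np.nan; return W
E
python3 - <<'E'
from h import *
s=env.read_state();print({k:np.round(v,3) for k,v in s.items()},env.tip_extent)
for n in("top","side"):
    d=cap(n);print(n,d['camera_matrix'].round(1).tolist(),np.linalg.inv(d['view']).round(3).tolist())
    cv2.imwrite(f'pics/{n}0.png',cv2.resize(d['color'][...,::-1],(800,600),interpolation=cv2.INTER_CUBIC))
E
```

```text
{'t': np.float64(0.0), 'joint_pos': array([ 1.08 ,  0.277,  1.506,  0.   ,  1.361, -0.121]), 'dq': array([ 0.002,  0.   , -0.   , -0.001,  0.001,  0.   ]), 'joint_efforts': array([-0.0000e+00, -4.0459e+01, -2.3723e+01,  7.0000e-02,  3.4000e-02,
       -0.0000e+00]), 'tool_pos': array([0.208, 0.536, 0.192]), 'tcp_rot': array([-0.   ,  0.184,  0.983, -0.001]), 'contact_force': array([-0.124, -0.506, -0.553]), 'moment': array([ 0.022, -0.008, -0.081]), 'finger_force': np.float64(0.0), 'width': np.float64(0.094)} 0.022
top [[421.2, 0.0, 250.3], [0.0, 421.2, 198.9], [0.0, 0.0, 1.0]] [[-0.005, 0.985, -0.175, 0.286], [-1.0, -0.001, 0.026, -0.01], [0.025, 0.175, 0.984, 1.307], [0.0, 0.0, 0.0, 1.0]]
side [[478.3, 0.0, 251.6], [0.0, 478.3, 188.8], [0.0, 0.0, 1.0]] [[0.999, -0.037, 0.028, 0.578], [0.039, 0.367, -0.929, -1.436], [0.024, 0.929, 0.368, 0.577], [0.0, 0.0, 0.0, 1.0]]
```

View pics/top0.png

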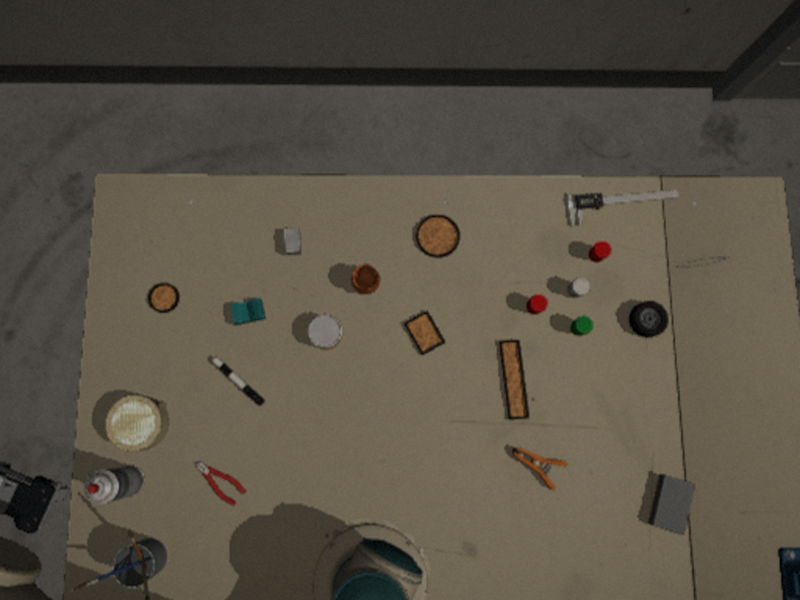

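View pics/side0.png

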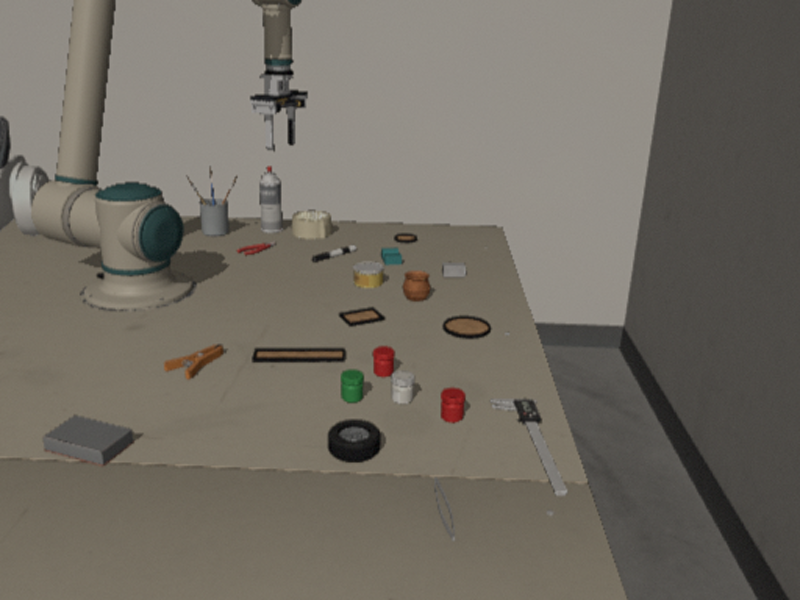

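Top view (800x600 px): tin (325,331), block (291,241), marker (237,380); trays: tin (438,236), pot (163,297), block (424,333), marker (514,379). Small pots: white (579,287), red (537,303) and (600,251), green (583,325). The white one at (579,287) fits "white paint pot". The clay pot is at (366,279) and the V jig at (248,311).

```bash
cat > m.py <<'E'
from h import *
d=load('top');W=world(d);c=d['color'].astype(int);S=1.5625
from numpy.linalg import inv
hgt=W[...,2]
fl=hgt[(W[...,0]>.25)&(W[...,0]<.7)&(abs(W[...,1])<.5)];print('table z',np.nanmedian(fl))
lum=c.sum(2)
def reg(name,u,v,r,mask,plane=None):
    u/=S;v/=S
    m=np.zeros(hgt.shape,bool);r=int(r/S)
    y0,x0=int(v)-r,int(u)-r
    m[y0:y0+2*r,x0:x0+2*r]=True
    m&=mask
    n,l,st,_=cv2.connectedComponentsWithStats(m.astype(np.uint8))
    k=1+np.argmax(st[1:,4]);m=l==k
    p=W[m]
    rect=cv2.minAreaRect(p[:,:2].astype(np.float32)*1000)
    bx=cv2.boxPoints(rect)
    e=[bx[1]-bx[0],bx[2]-bx[1]];e=max(e,key=np.linalg.norm)
    print(name,m.sum(),'med',np.nanmedian(p,0).round(4),'rect c',np.round(rect[0],1),'size',np.round(rect[1],1),'long axis deg',round(np.degrees(np.arctan2(e[1],e[0]))%180,1),'ztop',np.nanpercentile(p[:,2],[5,95]).round(4))
H=lambda a,b=1:(hgt>a)&(hgt<b)
reg('tin',325,331,30,H(.030,.05))
reg('pot',579,287,16,H(.032,.055))
reg('block',291,241,24,H(.017,.035))
reg('marker',237,380,42,H(.008,.03))
dark=(lum<150)
for n,u,v,r in(('tray_tin',438,236,32),('tray_pot',163,297,24),('tray_block',424,333,32),('tray_marker',514,379,48)):
    cork=(c[...,0]-c[...,2]>40)&(hgt<.02)
    reg(n+' cork',u,v,r,cork); reg(n+' rim',u,v,r,dark&(hgt<.02))
reg('water',366,279,22,H(.03,.07));reg('vee',248,311,24,H(.01,.04))
for n,u,v in(('red1',537,303),('red2',600,251),('green',583,325)):reg(n,u,v,16,H(.03,.06))
x,y=int(575/S),int(290/S)
cv2.imwrite('pics/potcrop.png',cv2.resize(d['color'][y-40:y+40,x-50:x+50,::-1],(600,480),interpolation=cv2.INTER_CUBIC))
E
python3 m.py
```

```text
table z -0.00027937752525164505
tin 370 med [0.4744 0.0861 0.0358] rect c [473.6  87.3] size [64.5 64.7] long axis deg 178.5 ztop [0.0317 0.0399]
pot 109 med [ 0.561  -0.4171  0.0411] rect c [ 562.  -418.3] size [34.2 32.7] long axis deg 26.6 ztop [0.0358 0.046 ]
block 151 med [0.6606 0.1551 0.024 ] rect c [661.2 156.1] size [50.3 30.5] long axis deg 5.2 ztop [0.0197 0.0284]
marker 199 med [0.3767 0.2556 0.0138] rect c [379.9 257. ] size [132.8  15. ] long axis deg 48.0 ztop [0.0094 0.0188]
tray_tin cork 455 med [ 0.6757 -0.1399  0.0024] rect c [ 675.6 -138.5] size [77.5 77.4] long axis deg 38.3 ztop [-0.0017  0.0066]
tray_tin rim 153 med [ 0.6692 -0.1425  0.0051] rect c [ 675.5 -138.6] size [86.3 89.6] long axis deg 179.2 ztop [-0.002   0.0116]
tray_pot cork 192 med [0.5464 0.4133 0.002 ] rect c [545.8 413.2] size [49.1 48. ] long axis deg 48.9 ztop [-0.0014  0.0061]
tray_pot rim 112 med [0.5447 0.4093 0.0059] rect c [544.8 412.6] size [56.9 61.1] long axis deg 99.9 ztop [-0.0008  0.0117]
tray_block cork 273 med [ 0.4753 -0.1088  0.0025] rect c [ 474.5 -108.8] size [63.4 44.1] long 
[... 322 characters left out ...]
med [ 0.3816 -0.2941  0.0044] rect c [ 380.6 -285.2] size [155.6  40.1] long axis deg 5.1 ztop [-0.0014  0.0112]
water 114 med [0.5698 0.0068 0.0469] rect c [577.1   7.7] size [51.8 50.8] long axis deg 47.1 ztop [0.0311 0.0536]
vee 238 med [0.5158 0.244  0.0196] rect c [517.  241.8] size [41.8 60.3] long axis deg 102.0 ztop [0.0107 0.0247]
red1 108 med [ 0.5288 -0.3327  0.0415] rect c [ 528.4 -332.5] size [32.2 34. ] long axis deg 135.4 ztop [0.0358 0.0464]
red2 105 med [ 0.6363 -0.4647  0.0417] rect c [ 637.7 -466. ] size [33.4 33.4] long axis deg 91.9 ztop [0.0365 0.0465]
green 109 med [ 0.4848 -0.4198  0.0414] rect c [ 484.4 -420.8] size [33.5 34.8] long axis deg 91.9 ztop [0.0361 0.0466]
```

```bash
ls pics
```

```text
potcrop.png
side0.png
top0.png
```

```bash
python3 - <<'E'
from h import *
d=load('top');W=world(d);z=W[...,2]
for n in('top','side'):
  W=world(load(n));z=W[...,2]
  for nm,(x0,x1,y0,y1) in dict(bottle=(.12,.3,.38,.6),bowl=(.3,.42,.38,.56),brush=(.0,.16,.3,.6)).items():
    m=(W[...,0]>x0)&(W[...,0]<x1)&(W[...,1]>y0)&(W[...,1]<y1)&(z>.03)&(z<.35)
    p=W[m]
    for a,b in((.03,.08),(.08,.14),(.14,.2),(.2,.35)):
      q=p[(p[:,2]>a)&(p[:,2]<=b)]
      if len(q)>8: print(n,nm,a,len(q),np.percentile(q,[2,98],axis=0).round(3).tolist())
E
```

```text
top bottle 0.03 665 [[0.174, 0.393, 0.034], [0.299, 0.486, 0.077]]
top bottle 0.08 288 [[0.164, 0.43, 0.082], [0.218, 0.486, 0.14]]
top bottle 0.14 228 [[0.171, 0.437, 0.141], [0.212, 0.476, 0.172]]
top bottle 0.2 1042 [[0.152, 0.444, 0.217], [0.233, 0.576, 0.348]]
top bowl 0.03 508 [[0.302, 0.392, 0.038], [0.348, 0.486, 0.052]]
top brush 0.03 398 [[0.018, 0.377, 0.031], [0.087, 0.447, 0.08]]
top brush 0.08 198 [[0.017, 0.371, 0.08], [0.102, 0.466, 0.138]]
top brush 0.14 40 [[0.012, 0.362, 0.141], [0.122, 0.479, 0.163]]
top brush 0.2 94 [[0.147, 0.459, 0.305], [0.16, 0.488, 0.347]]
side bottle 0.03 273 [[0.171, 0.387, 0.032], [0.298, 0.48, 0.078]]
side bottle 0.08 207 [[0.168, 0.425, 0.081], [0.22, 0.457, 0.138]]
side bottle 0.14 65 [[0.172, 0.43, 0.14], [0.212, 0.461, 0.172]]
side bottle 0.2 649 [[0.156, 0.444, 0.212], [0.267, 0.594, 0.347]]
side bowl 0.03 141 [[0.302, 0.386, 0.03], [0.352, 0.482, 0.052]]
side brush 0.03 236 [[0.024, 0.374, 0.032], [0.09, 0.451, 0.08]]
side brush 0.08 121 [[0.019, 0.368, 0.08], [0.11, 0.464, 0.138]]
side brush 0.14 25 [[0.01, 0.355, 0.142], [0.121, 0.478, 0.163]]
side brush 0.2 26 [[0.15, 0.459, 0.306], [0.16, 0.481, 0.346]]
```

View pics/potcrop.png

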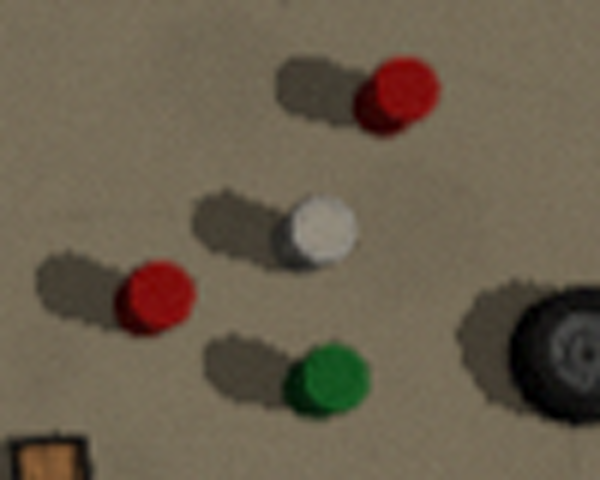

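The crop shows the white-capped pot at (322,232), with reds at (405,90) and (157,297) and green at (335,380). The white one is the target. I start with the tin: lift clear of the bottle, turn the tool square to the axes, then go over.

>>> play_rows([
  [[0,0,-0.123,0,0,-0.02,-1],[0,0,-0.123,0,0,-0.02,-1],[0,0,-0.123,0,0,-0.02,-1],[0,0,0,-0.038,-0.02,0,-1],[0,0,0,-0.038,-0.045,0,-1],[0,0,0,-0.038,-0.045,0,-1],[0,0,0,-0.038,-0.045,0,-1],[0,0,0,-0.038,-0.045,0,-1],[0,0,0,-0.038,-0.045,0,-1],[0,0,0,-0.038,-0.045,0,-1]],
])

```text
t: 1.1
tool_pos: [0.4399, 0.285, 0.2527]
tcp_rot: [-0.0, 0.0, 1.0, 0.0]
contact_force: [0.3, 0.3, 0.6]
width: 0.094
finger_force: 0.0
```

>>> play_rows([
  [[0,0,0,0,-0.04,0.02,-1],[0,0,0,0,-0.04,0.02,-1],[0,0,0,0,-0.04,0.02,-1],[0,0,0,0,-0.03,0.02,-1],[0,0,0,0,-0.009,0.02,-1],[0,0,0,0,0,0.02,-1],[0,0,0,0,0,0,-1],[0,0,0,0,0,0,-1]],
])

```text
t: 1.9
tool_pos: [0.439, 0.1278, 0.133]
tcp_rot: [-0.0, 0.0, 1.0, 0.0]
contact_force: [0.1, 0.2, -0.0]
width: 0.0942
finger_force: 0.0
```

>>> play_rows([
  [[0,0,0,-0.018,-0.02,0,-1],[0,0,0,-0.017,-0.021,0.015,-1],[0,0,0,0,0,0.025,-1],[0,0,0,0,0,0,-1],[0,0,0,0,0,0,-1]],
])

```text
t: 2.4
tool_pos: [0.4743, 0.0872, 0.0938]
tcp_rot: [0.0, 0.0, 1.0, 0.0]
contact_force: [0.8, -1.1, -0.1]
width: 0.0939
finger_force: 0.0
```

```bash
python3 - <<'E'
from h import *
print({k:np.round(v,4) for k,v in env.read_state().items() if k in('tool_pos','width')})
d=cap('wrist');cv2.imwrite('pics/wrist1.png',d['color'][...,::-1])
W=world(d);z=W[...,2];p=W[(z>.033)&(z<.043)&(abs(W[...,0]-.474)<.06)&(abs(W[...,1]-.087)<.06)]
print(len(p),cv2.minEnclosingCircle(p[:,:2].astype(np.float32)),cv2.minAreaRect(p[:,:2].astype(np.float32)),np.median(p,0))
E
```

```text
{'tool_pos': array([0.4743, 0.0872, 0.0938]), 'width': np.float64(0.0939)}
3690 ((0.47442862391471863, 0.08858802914619446), 0.033521439880132675) ((0.47401612997055054, 0.08850966393947601), (0.06569434702396393, 0.06577762961387634), 0.5282856822013855) [0.4730396  0.08895252 0.03698033]
```

>>> play_rows([
  [[0,0,0,0,0.001,0.03,-1],[0,0,0,0,0,0.02,-1],[0,0,0,0,0,0.01,-1],[0,0,0,0,0,0,-1],[0,0,0,0,0,0,1],[0,0,0,0,0,0,1],[0,0,0,0,0,0,1],[0,0,0,0,0,0,1],[0,0,0,0,0,0,1],[0,0,0,0,0,0,1]],
])

```text
t: 3.45
tool_pos: [0.4741, 0.0877, 0.0331]
tcp_rot: [0.0, 0.0, 1.0, 0.0]
contact_force: [-0.3, -0.0, 0.1]
width: 0.0493
finger_force: 0.0
```

```bash
python3 - <<'E'
from h import *
print({k:np.round(v,4) for k,v in env.read_state().items()})
d=cap('wrist');s=cap('side');x,y=int(368/S) if 0 else 235,175
a=cv2.resize(d['color'],(400,300));b=cv2.resize(s['color'][y-45:y+45,x-60:x+60],(400,300),interpolation=cv2.INTER_CUBIC)
cv2.imwrite('pics/w2.png',np.hstack([a,b])[...,::-1])
W=world(d);z=W[...,2];p=W[(z>.033)&(z<.043)&(abs(W[...,0]-.474)<.06)&(abs(W[...,1]-.087)<.06)]
print(len(p),cv2.minAreaRect(p[:,:2].astype(np.float32)))
E
```

```text
{'t': np.float64(3.45), 'joint_pos': array([ 3.8500e-02,  2.8950e-01,  1.9360e+00,  1.0000e-04,  9.1570e-01,
       -1.5316e+00]), 'dq': array([ 0.0019,  0.0019,  0.0032, -0.0002, -0.0008,  0.0006]), 'joint_efforts': array([ 6.60000e-03, -3.51904e+01, -1.76566e+01, -9.70000e-03,
        7.25000e-02,  1.00000e-04]), 'tool_pos': array([0.4741, 0.0877, 0.0331]), 'tcp_rot': array([2.e-04, 4.e-04, 1.e+00, 0.e+00]), 'contact_force': array([-0.278 , -0.015 ,  0.1084]), 'moment': array([ 0.0958,  0.0079, -0.0218]), 'finger_force': np.float64(0.0), 'width': np.float64(0.0493)}
5586 ((0.47384506464004517, 0.0872788056731224), (0.06346264481544495, 0.06637616455554962), 75.30953979492188)
```

View pics/w2.png

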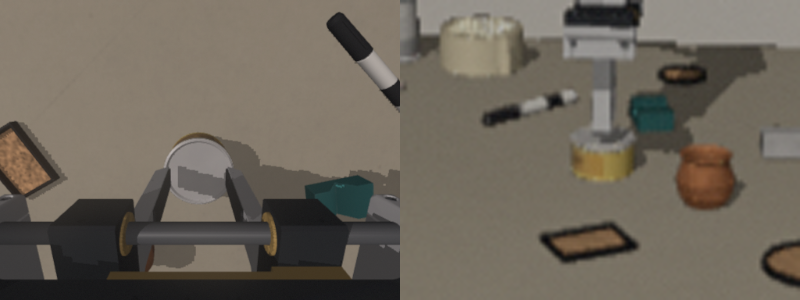

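```bash
python3 - <<'E'
from h import *
for n in('side','wrist'):
  d=load(n);W=world(d)
  m=(abs(W[...,0]-.474)<.012)&(abs(W[...,1]-.088)<.075)&(W[...,2]>.045)&(W[...,2]<.1)
  p=W[m]; print(n,m.sum())
  for a in np.arange(.045,.1,.01):
    q=p[(p[:,2]>=a)&(p[:,2]<a+.01)]
    if len(q): print(round(a,3),len(q),np.unique((q[:,1]*1000//4*4).astype(int),return_counts=True))
s=load('side')['color'];x,y=242,170
cv2.imwrite('pics/s3.png',cv2.resize(s[y-30:y+25,x-35:x+35,::-1],(700,550),interpolation=cv2.INTER_CUBIC))
E
```

```text
side 77
0.045 6 (array([52, 56, 60]), array([2, 1, 3]))
0.055 16 (array([ 48,  52,  56, 116]), array([5, 7, 3, 1]))
0.065 14 (array([48, 52, 56]), array([4, 9, 1]))
0.075 17 (array([ 44,  48,  52,  56, 112, 116]), array([ 1,  2, 10,  2,  1,  1]))
0.085 16 (array([44, 48, 52, 56, 60]), array([1, 5, 6, 3, 1]))
0.095 8 (array([ 48,  52,  56, 112]), array([2, 3, 1, 2]))
wrist 2225
0.045 191 (array([ 52,  56,  60, 112, 116, 120]), array([ 8, 20, 67, 69, 21,  6]))
0.055 320 (array([ 48,  52,  56,  60, 112, 116, 120, 124]), array([ 6, 35, 35, 85, 92, 30, 34,  3]))
0.065 378 (array([ 48,  52,  56,  60, 112, 116, 120, 124]), array([  7,  41,  41,  98, 100,  43,  42,   6]))
0.075 465 (array([ 48,  52,  56,  60, 112, 116, 120, 124]), array([ 10,  53,  49, 125, 125,  47,  50,   6]))
0.085 550 (array([ 48,  52,  56,  60, 112, 116, 120, 124]), array([ 11,  54,  62, 141, 152,  59,  61,  10]))
0.095 321 (array([ 48,  52,  56,  60, 112, 116, 120, 124]), array([ 9, 42, 32, 81, 84, 37, 31,  5]))
```

View pics/s3.png

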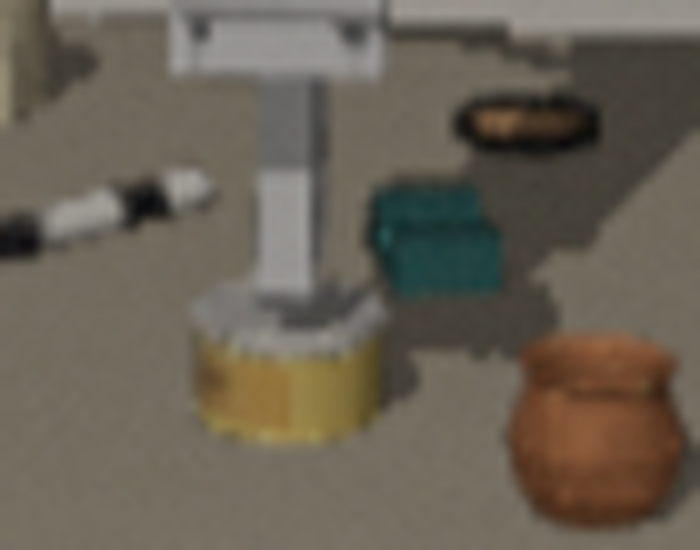

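```bash
python3 - <<'E'
from h import *
print(env.tip_extent)
for n in('side','wrist','top'):
  if n=='top': cap('top')
  d=load(n);W=world(d)
  for lo,hi in((.044,.066),(.109,.128)):
    m=(abs(W[...,0]-.474)<.009)&(W[...,1]>lo)&(W[...,1]<hi)&(W[...,2]>.0)&(W[...,2]<.2)
    print(n,lo,np.histogram(W[m][:,2],np.arange(0,.2,.01))[0])
# robot body landmarks: gripper body bottom edge from side
W=world(load('side'));m=(abs(W[...,0]-.474)<.05)&(abs(W[...,1]-.088)<.1)&(W[...,2]>.09)&(W[...,2]<.4)
p=W[m];
for a in np.arange(.08,.3,.02):
  q=p[(p[:,2]>=a)&(p[:,2]<a+.02)]
  if len(q):print(round(a,2),len(q),np.percentile(q,[3,97],axis=0).round(3).tolist())
E
```

```text
0.022
side 0.044 [21 13 13 15  5  9 10 14  8 14 14 12 14  4  0  0  0  0  6]
side 0.109 [0 0 0 0 0 0 0 0 0 0 0 0 0 0 0 0 0 0 0]
wrist 0.044 [150   0   0 161  34 125 148 174 214 242 279 323 151 147 297 144   0   0
   0]
wrist 0.109 [ 56   0   0 198  31 131 160 191 211 275 313 330 178 148 292 145   0   0
   0]
top 0.044 [0 0 0 0 0 0 0 0 0 0 0 0 0 0 0 0 0 0 0]
top 0.109 [0 0 0 0 0 0 0 0 0 0 0 0 0 0 0 0 1 0 0]
0.08 22 [[0.47, 0.049, 0.09], [0.486, 0.113, 0.1]]
0.1 39 [[0.47, 0.046, 0.101], [0.486, 0.111, 0.119]]
0.12 23 [[0.47, 0.047, 0.12], [0.486, 0.058, 0.133]]
0.14 104 [[0.445, 0.002, 0.145], [0.51, 0.154, 0.16]]
0.16 163 [[0.444, -0.003, 0.16], [0.51, 0.162, 0.179]]
0.18 206 [[0.446, -0.005, 0.181], [0.509, 0.153, 0.198]]
0.2 86 [[0.455, 0.04, 0.201], [0.496, 0.078, 0.219]]
0.22 136 [[0.444, 0.042, 0.221], [0.51, 0.07, 0.239]]
0.24 142 [[0.444, 0.047, 0.241], [0.509, 0.086, 0.259]]
0.26 141 [[0.442, 0.047, 0.261], [0.51, 0.08, 0.28]]
0.28 146 [[0.445, 0.048, 0.281], [0.51, 0.079, 0.3]]
```

The camera shows the fingertips at about z = 0.048, above the lid, where the state implies 0.011. The true tool height is about 37 mm above what is reported. I open, go down part of the way, and measure again.

>>> play_rows([
  [[0,0,0,0,0,0,-1],[0,0,0,0,0,0,-1],[0,0,0,0,0,0,-1],[0,0,0,0,0,0,-1],[0,0,0,0,0,0,-1],[0,0,0,0,0,0,-1],[0,0,0,0,0,0.012,-1],[0,0,0,0,0,0.012,-1],[0,0,0,0,0,0,-1],[0,0,0,0,0,0,-1]],
])

```text
t: 4.6
tool_pos: [0.474, 0.0878, 0.009]
tcp_rot: [-0.0, 0.0, 1.0, 0.0]
contact_force: [0.5, 0.2, 0.1]
width: 0.0939
finger_force: 0.0
```

```bash
cat >> h.py <<'E'
def tool(names=('side','wrist')):
    "true gripper z from the body's lower edge; the fingertips' lowest points"
    s=env.read_state();t=s['tool_pos'];print('rep',t.round(4),'w',round(float(s['width']),4),'F',s['contact_force'].round(1))
    R=np.array(__import__('scipy.spatial.transform',fromlist=['Rotation']).Rotation.from_quat(np.roll(s['tcp_rot'],-1)).as_matrix())
    for n in names:
        d=cap(n);W=world(d);L=(W-t)@R   # tool-frame coordinates
        z=W[...,2]
        b=(abs(L[...,0])<.03)&(abs(L[...,1])>.064)&(abs(L[...,1])<.085)&(z>.06)&(z<t[2]+.2)
        f=(abs(L[...,0])<.02)&(abs(L[...,1])<.064)&(z>.06)&(L[...,2]>-.09)&(L[...,2]<.0)
        print(n,'body low z',np.percentile(W[b][:,2],[1,5]).round(4) if b.any() else None,
          'finger tool x,y(range)',np.percentile(L[f],[3,50,97],axis=0)[:,:2].round(4).tolist() if f.sum()>20 else None)
E
python3 - <<'E'
from h import *
tool()
for n in('side','wrist'):
  W=world(load(n))
  m=(abs(W[...,0]-.476)<.012)&(abs(abs(W[...,1]-.088)-.053)<.01)&(W[...,2]<.1)
  print(n,np.histogram(W[m][:,2],np.arange(-.005,.1,.005))[0])
E
```

```text
rep [0.474  0.0878 0.009 ] w 0.0939 F [0.5 0.2 0.1]
side body low z [0.0697 0.1147] finger tool x,y(range) [[-0.0112, -0.0634], [-0.0044, -0.059], [0.0054, 0.0465]]
wrist body low z [0.1422 0.1425] finger tool x,y(range) [[-0.0067, -0.0577], [0.0081, 0.0466], [0.0092, 0.0578]]
side [ 1 14  0  0  0  0  6  8 12  7 13  7  7  9  7 11  7 10  4  6]
wrist [205 838   0   0   0  69 148 209 208 239 251 284 309 337 365 417 464 477
 458 548]
```

Confirmed: the tips are at about 0.023 with the reported z at 0.009, a constant offset of about +36 mm. I go down 11 mm more and grip.

>>> play_rows([
  [[0,0,0,0,0,0.006,-1],[0,0,0,0,0,0.005,-1],[0,0,0,0,0,0,-1],[0,0,0,0,0,0,1],[0,0,0,0,0,0,1],[0,0,0,0,0,0,1],[0,0,0,0,0,0,1],[0,0,0,0,0,0,1],[0,0,0,0,0,0,1]],
])

```text
t: 5.6
tool_pos: [0.4742, 0.0879, -0.0019]
tcp_rot: [0.0, 0.0, 1.0, 0.0]
contact_force: [-0.5, 0.2, 1.2]
width: 0.0633
finger_force: 30.0
```

```bash
python3 - <<'E'
from h import *
tool()
for n in('side','wrist'):
  W=world(load(n))
  m=(abs(W[...,0]-.476)<.012)&(abs(abs(W[...,1]-.088)-.038)<.006)&(W[...,2]<.1)
  print(n,np.histogram(W[m][:,2],np.arange(-.005,.1,.005))[0])
E
```

```text
rep [ 0.4742  0.0879 -0.0019] w 0.0633 F [-0.5  0.2  1.2]
side body low z [0.1105 0.1111] finger tool x,y(range) [[-0.0114, -0.0493], [-0.0034, -0.0435], [0.0068, 0.0344]]
wrist body low z [0.1094 0.1114] finger tool x,y(range) [[-0.0046, -0.0427], [0.0087, -0.0313], [0.0095, 0.0429]]
side [ 2 11  9  5  5  5  4  5  9  6  7  8  6  6  6  5  2  5  5  3]
wrist [ 43 190   0  24  63  96  97 115 132 146 159 181 198 233 247 276 335 420
 384 287]
```

Gripped: 63 mm opening, 30 N. Lift and carry.

>>> play_rows([
  [[0,0,0,0,0,-0.01,1],[0,0,0,0,0,-0.025,1],[0,0,0,0,0,-0.03,1],[0,0,0,0,0,-0.025,1],[0,0,0,-0.007,-0.008,-0.01,1],[0,0,0,-0.016,-0.018,0,1],[0,0,0,-0.022,-0.025,0,1],[0,0,0,-0.025,-0.028,0,1],[0,0,0,-0.027,-0.03,0,1],[0,0,0,-0.027,-0.03,0,1]],
])

```text
t: 6.7
tool_pos: [0.5985, -0.0532, 0.0972]
tcp_rot: [-0.001, 0.0, 1.0, -0.0]
contact_force: [0.9, 0.1, -2.0]
width: 0.063
finger_force: 30.0
```

>>> play_rows([
  [[0,0,0,-0.027,-0.03,0,1],[0,0,0,-0.022,-0.025,0,1],[0,0,0,-0.017,-0.019,0,1],[0,0,0,-0.008,-0.01,0,1],[0,0,0,-0.0035,-0.0035,0.02,1],[0,0,0,0,0,0.025,1],[0,0,0,0,0,0.02,1],[0,0,0,0,0,0,1],[0,0,0,0,0,0,1]],
])

```text
t: 7.6
tool_pos: [0.6748, -0.1387, 0.0327]
tcp_rot: [-0.001, 0.0, 1.0, 0.0]
contact_force: [0.1, -1.5, -0.9]
width: 0.0633
finger_force: 30.0
```

```bash
python3 - <<'E'
from h import *
tool()
d=load('wrist');cv2.imwrite('pics/w4.png',d['color'][...,::-1])
W=world(d);c=d['color'].astype(int);z=W[...,2]
k=(abs(W[...,0]-.676)<.06)&(abs(W[...,1]+.1385)<.06)
cork=k&(c[...,0]-c[...,2]>40)&(z<.006);p=W[cork];print('cork',p[:,:2].min(0),p[:,:2].max(0))
m=k&(z>.05)&(z<.12);h=np.histogram(W[m][:,2],np.arange(.05,.12,.004));print(h[0],h[1].round(3))
E
```

```text
rep [ 0.6748 -0.1387  0.0327] w 0.0633 F [ 0.1 -1.5 -0.9]
side body low z [0.146  0.1466] finger tool x,y(range) [[-0.0178, -0.0484], [0.0013, -0.0412], [0.0182, 0.033]]
wrist body low z [0.145  0.1469] finger tool x,y(range) [[-0.0177, -0.0411], [0.0059, -0.0004], [0.018, 0.0408]]
cork [ 0.63663758 -0.17939765] [ 0.6781912  -0.09963234]
[ 140  176  162  106  123 8019  544  192  209  237  259  274  291  313
  318  354  390] [0.05  0.054 0.058 0.062 0.066 0.07  0.074 0.078 0.082 0.086 0.09  0.094
 0.098 0.102 0.106 0.11  0.114 0.118]
```

View pics/w4.png

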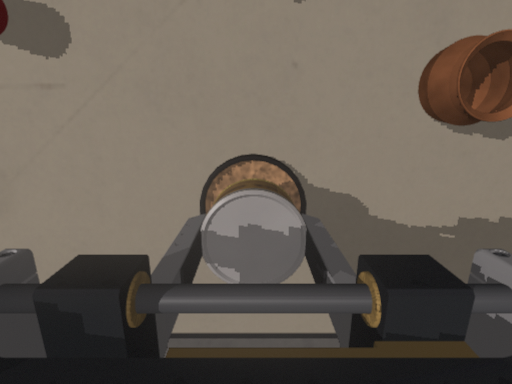

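The picture shows the tin upright at (253,237) over its tray (252,205), aligned sideways. I lower it, open, and retreat.

>>> play_rows([
  [[0,0,0,-0.0015,-0.0005,0.012,1],[0,0,0,0,0,0.011,1],[0,0,0,0,0,0.005,1],[0,0,0,0,0,0.003,1],[0,0,0,0,0,0.001,1],[0,0,0,0,0,0,1]],
])

```text
t: 8.3
tool_pos: [0.6769, -0.1394, 0.0011]
tcp_rot: [0.0, 0.0, 1.0, 0.0]
contact_force: [-0.5, 0.1, -1.5]
width: 0.0635
finger_force: 30.0
```

>>> play_rows([
  [[0,0,0,0,0,0,-1],[0,0,0,0,0,0,-1],[0,0,0,0,0,0,-1],[0,0,0,0,0,0,-1],[0,0,0,0,0,-0.015,-1],[0,0,0,0,0,-0.03,-1],[0,0,0,0,0,-0.035,-1],[0,0,0,0,0,-0.03,-1],[0,0,0,0,0,0,-1]],
])

```text
t: 9.2
tool_pos: [0.6805, -0.1405, 0.1176]
tcp_rot: [0.005, 0.0, 1.0, -0.002]
contact_force: [-0.1, -0.8, -0.4]
width: 0.0938
finger_force: 0.0
```

```bash
python3 - <<'E'
from h import *
print(env.read_state()['tool_pos'])
d=cap('wrist');W=world(d);c=d['color'].astype(int);z=W[...,2]
k=(abs(W[...,0]-.676)<.06)&(abs(W[...,1]+.1385)<.06)
p=W[k&(z>.036)&(z<.048)];print('lid',cv2.minAreaRect(p[:,:2].astype(np.float32)),np.percentile(p[:,2],[5,50,95]))
cork=k&(c[...,0]-c[...,2]>40)&(z<.007);p=W[cork];print('cork',p[:,:2].min(0),p[:,:2].max(0))
E
```

```text
[ 0.68048937 -0.14048474  0.11760621]
lid ((0.6766983866691589, -0.1389685869216919), (0.06546463817358017, 0.06562216579914093), 1.744716763496399) [0.03873384 0.03998762 0.04151881]
cork [ 0.63684029 -0.1789653 ] [ 0.68538092 -0.10070901]
```

The tin is seated: lid centre (0.6767, -0.139), flat at z = 0.040. Next is the white pot, with a jaw angle of about 57° to avoid its neighbours and a partial opening.

>>> play_rows([
  [[0,0,0,0.0165,-0.04,0,-1],[0,0,0,0.0165,-0.04,0,-0.4],[0,0,0,0.0165,-0.04,0,-0.4],[0,0,0,0.0165,-0.04,0,-0.4],[0,0,0,0.0165,-0.04,0,-0.4],[0,0,0,0.0165,-0.04,0,-0.4],[0,0,0,0.016,-0.039,0,-0.4],[0,0,0.144,0,0,0,-0.4],[0,0,0.144,0,0,0,-0.4],[0,0,0.144,0,0,0,-0.4]],
])

```text
t: 10.25
tool_pos: [0.5603, -0.4182, 0.109]
tcp_rot: [-0.001, 0.218, 0.976, 0.001]
contact_force: [0.0, 0.1, -0.6]
width: 0.0658
finger_force: 0.0
```

>>> play_rows([
  [[0,0,0.144,0,0,0.01,-0.4],[0,0,0,0,0,0.02,-0.4],[0,0,0,0,0,0.02,-0.4],[0,0,0,0,0,0,-0.4],[0,0,0,0,0,0,-0.4]],
])

```text
t: 10.75
tool_pos: [0.561, -0.4177, 0.0598]
tcp_rot: [-0.001, 0.284, 0.959, 0.001]
contact_force: [-0.3, -0.2, 1.3]
width: 0.0657
finger_force: 0.0
```

```bash
python3 - <<'E'
from h import *
s=env.read_state();print({k:np.round(s[k],4) for k in('tool_pos','tcp_rot','width','joint_pos')})
d=cap('wrist');W=world(d);z=W[...,2];cv2.imwrite('pics/w5.png',d['color'][...,::-1])
p=W[(z>.039)&(z<.048)&(np.hypot(W[...,0]-.562,W[...,1]+.418)<.026)];print('pot',len(p),cv2.minAreaRect(p[:,:2].astype(np.float32)),np.percentile(p[:,2],[5,50,95]))
E
```

```text
{'tool_pos': array([ 0.561 , -0.4177,  0.0598]), 'tcp_rot': array([-1.200e-03,  2.844e-01,  9.587e-01,  6.000e-04]), 'width': np.float64(0.0657), 'joint_pos': array([-7.3950e-01,  5.4800e-01,  1.4012e+00,  1.0000e-04,  1.1951e+00,
       -1.7335e+00])}
pot 1394 ((0.5627149939537048, -0.4178503751754761), (0.034383416175842285, 0.034820541739463806), 56.05125427246094) [0.0414633  0.04298365 0.04419985]
```

View pics/w5.png

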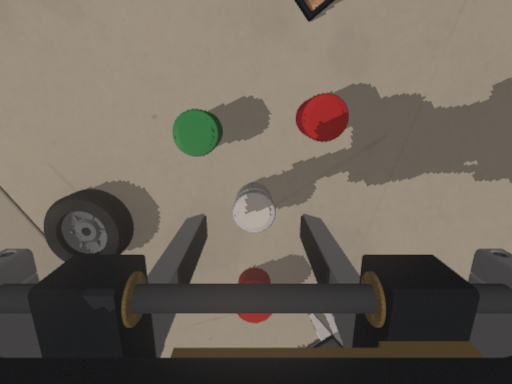

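White pot at (254,210), centred between the fingers; red (254,295) is behind, green and the other red are clear. I descend and grip.

>>> play_rows([
  [[0,0,0,-0.0014,0.001,0.025,-0.4],[0,0,0,0,0,0.02,-0.4],[0,0,0,0,0,0.012,-0.4],[0,0,0,0,0,0.005,-0.4],[0,0,0,0,0,0,-0.4],[0,0,0,0,0,0,1],[0,0,0,0,0,0,1],[0,0,0,0,0,0,1],[0,0,0,0,0,0,1],[0,0,0,0,0,0,1]],
])

```text
t: 11.8
tool_pos: [0.5635, -0.4185, -0.0006]
tcp_rot: [0.0, 0.284, 0.959, -0.0]
contact_force: [-0.1, 0.4, 2.2]
width: 0.0329
finger_force: 30.0
```

```bash
python3 - <<'E'
from h import *
tool()
E
```

```text
rep [ 0.5635 -0.4185 -0.0006] w 0.0329 F [-0.1  0.4  2.2]
side body low z [0.1114 0.1136] finger tool x,y(range) [[-0.0132, -0.0303], [-0.0084, 0.0134], [0.0052, 0.027]]
wrist body low z [0.1104 0.1113] finger tool x,y(range) [[-0.0035, -0.0262], [0.0087, -0.0162], [0.0095, 0.0268]]
```

>>> play_rows([
  [[0,0,0,0,0,-0.01,1],[0,0,0,0,0,-0.025,1],[0,0,0,0,0,-0.03,1],[0,0,0,0,0,-0.025,1],[0,0,0,0.0067,0.0099,-0.01,1],[0,0,0,0.0135,0.0198,0,1],[0,0,0,0.0202,0.0298,0,1],[0,0,0,0.0247,0.0364,0,1],[0,0,0,0.0247,0.0364,0,1],[0,0,0,0.0247,0.0364,0,1]],
])

```text
t: 12.9
tool_pos: [0.5582, -0.2115, 0.0983]
tcp_rot: [-0.001, 0.285, 0.959, 0.001]
contact_force: [1.1, -0.3, -0.6]
width: 0.0335
finger_force: 30.0
```

>>> play_rows([
  [[0,0,0,0.0247,0.0364,0,1],[0,0,0,0.0247,0.0364,0,1],[0,0,0,0.0247,0.0364,0,1],[0,0,0,0.0247,0.0364,0,1],[0,0,0,0.0247,0.0364,0,1],[0,0,0,0.0247,0.0364,0,1],[0,0,0,0.0247,0.0364,0,1],[0,0,0,0.0247,0.0364,0,1],[0,0,0,0.0247,0.0364,0,1],[0,0,0,0.0247,0.0364,0,1]],
])

```text
t: 13.9
tool_pos: [0.549, 0.2275, 0.0985]
tcp_rot: [-0.001, 0.284, 0.959, -0.0]
contact_force: [0.9, -0.8, -0.9]
width: 0.0332
finger_force: 30.0
```

>>> play_rows([
  [[0,0,0,0.0247,0.0364,0,1],[0,0,0,0.0247,0.0364,0,1],[0,0,0,0.0247,0.0364,0,1],[0,0,0,0.0169,0.0248,0,1],[0,0,0,0.0101,0.0149,0,1],[0,0,0,0.005,0.0062,0.01,1],[0,0,0,0,0,0.025,1],[0,0,0,0,0,0.025,1],[0,0,0,0,0,0,1],[0,0,0,0,0,0,1]],
])

```text
t: 14.9
tool_pos: [0.5461, 0.4119, 0.0384]
tcp_rot: [-0.001, 0.285, 0.959, -0.001]
contact_force: [0.2, 0.6, -0.2]
width: 0.0329
finger_force: 30.0
```

```bash
python3 - <<'E'
from h import *
tool()
d=load('wrist');cv2.imwrite('pics/w6.png',d['color'][...,::-1])
W=world(d);c=d['color'].astype(int);z=W[...,2]
k=np.hypot(W[...,0]-.5455,W[...,1]-.413)<.04
p=W[k&(c[...,0]-c[...,2]>40)&(z<.007)&(z>-.005)];print('cork',p[:,:2].min(0),p[:,:2].max(0),cv2.minEnclosingCircle(p[:,:2].astype(np.float32)))
p=W[k&(z>.075)&(z<.09)&(np.ptp(c,axis=2)<30)];print('cap',len(p),cv2.minAreaRect(p[:,:2].astype(np.float32)),np.median(p,0))
E
```

```text
rep [0.5461 0.4119 0.0384] w 0.0329 F [ 0.2  0.6 -0.2]
side body low z [0.1507 0.1518] finger tool x,y(range) [[-0.0174, -0.0327], [-0.0092, -0.0129], [0.0062, 0.0254]]
wrist body low z [0.1505 0.1516] finger tool x,y(range) [[-0.0117, -0.0248], [0.0083, 0.001], [0.0169, 0.0274]]
cork [0.52210568 0.38902875] [0.56958865 0.43851125] ((0.5465693473815918, 0.41365569829940796), 0.025744779035449028)
cap 3135 ((0.5437891483306885, 0.4120939373970032), (0.053247250616550446, 0.03554078936576843), 34.69290542602539) [0.54453102 0.41455896 0.08318792]
```

View pics/w6.png

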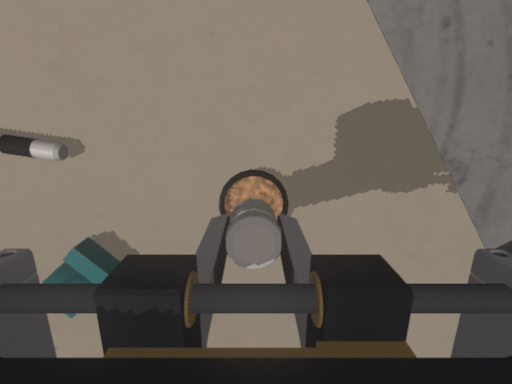

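Pot upright over its tray (cork centre 0.5466, 0.4137). I lower it 36.5 mm.

>>> play_rows([
  [[0,0,0,0.0008,0.0013,0.015,1],[0,0,0,0,0,0.012,1],[0,0,0,0,0,0.006,1],[0,0,0,0,0,0.0025,1],[0,0,0,0,0,0.001,1],[0,0,0,0,0,0,1]],
])

```text
t: 15.6
tool_pos: [0.5467, 0.415, 0.0026]
tcp_rot: [0.0, 0.284, 0.959, 0.0]
contact_force: [-0.4, -0.3, -1.4]
width: 0.0331
finger_force: 30.0
```

>>> play_rows([
  [[0,0,0,0,0,0,0.1],[0,0,0,0,0,0,-0.2],[0,0,0,0,0,0,-0.4],[0,0,0,0,0,0,-0.4],[0,0,0,0,0,-0.015,-0.4],[0,0,0,0,0,-0.03,-0.4],[0,0,0,0,0,-0.035,-0.4],[0,0,0,0,0,-0.02,-0.4],[0,0,0,0,0,0,-0.4]],
])

```text
t: 16.5
tool_pos: [0.549, 0.4164, 0.1077]
tcp_rot: [0.003, 0.284, 0.959, 0.003]
contact_force: [0.4, 0.3, 0.4]
width: 0.0659
finger_force: 0.0
```

```bash
python3 - <<'E'
from h import *
print(env.read_state()['tool_pos'])
d=cap('wrist');W=world(d);c=d['color'].astype(int);z=W[...,2]
k=np.hypot(W[...,0]-.5455,W[...,1]-.413)<.045
p=W[k&(z>.041)&(z<.052)];print('cap',cv2.minAreaRect(p[:,:2].astype(np.float32)),np.percentile(p[:,2],[5,50,95]))
E
```

```text
[0.54903383 0.41637344 0.10766041]
cap ((0.5461199879646301, 0.4157661199569702), (0.034684378653764725, 0.03447907045483589), 12.968358993530273) [0.04443849 0.04594813 0.04729659]
```

Pot is seated (cap z = 0.046, centre within 2 mm). Next is the block.

>>> play_rows([
  [[0,0,0,-0.0338,-0.0222,0,-0.4],[0,0,0,-0.0338,-0.0222,0,-0.4],[0,0,0,-0.0338,-0.0222,0,-0.4],[0,0,0,-0.0338,-0.0222,0,-0.4],[0,0,0,-0.0338,-0.0222,0,-0.4],[0,0,0,-0.0338,-0.0222,0,-0.4],[0,0,0,-0.0338,-0.0222,0,-0.4],[0,0,-0.133,0,0,0,-0.4],[0,0,-0.133,0,0,0,-0.4],[0,0,-0.133,0,0,0,-0.4]],
])

```text
t: 17.55
tool_pos: [0.659, 0.1546, 0.1004]
tcp_rot: [-0.002, 0.087, 0.996, -0.0]
contact_force: [0.3, 0.6, -0.4]
width: 0.0658
finger_force: 0.0
```

>>> play_rows([
  [[0,0,-0.133,0,0,0.01,-0.4],[0,0,-0.133,0,0,0.02,-0.4],[0,0,0,0,0,0.015,-0.4],[0,0,0,0,0,0,-0.4],[0,0,0,0,0,0,-0.4]],
])

```text
t: 18.05
tool_pos: [0.6593, 0.1554, 0.0563]
tcp_rot: [-0.001, -0.044, 0.999, -0.0]
contact_force: [-0.9, 0.1, -0.2]
width: 0.0655
finger_force: 0.0
```

```bash
python3 - <<'E'
from h import *
s=env.read_state();print({k:np.round(s[k],4) for k in('tool_pos','tcp_rot','width','joint_pos')})
d=cap('wrist');W=world(d);z=W[...,2];cv2.imwrite('pics/w7.png',d['color'][...,::-1])
p=W[(z>.021)&(z<.030)&(np.hypot(W[...,0]-.661,W[...,1]-.156)<.045)];print('block',len(p),cv2.minAreaRect(p[:,:2].astype(np.float32)),np.percentile(p[:,2],[5,50,95]))
E
```

```text
{'tool_pos': array([0.6593, 0.1554, 0.0563]), 'tcp_rot': array([-1.20e-03, -4.40e-02,  9.99e-01, -1.00e-04]), 'width': np.float64(0.0655), 'joint_pos': array([ 1.2880e-01,  5.2040e-01,  1.4625e+00,  1.0000e-04,  1.1612e+00,
       -1.5300e+00])}
block 1929 ((0.6615738272666931, 0.1580650508403778), (0.05017514154314995, 0.029545314610004425), 4.333454608917236) [0.0244065  0.02552002 0.02656228]
```

>>> play_rows([
  [[0,0,0,-0.0025,0.0025,0.025,-0.4],[0,0,0,0,0,0.02,-0.4],[0,0,0,0,0,0.011,-0.4],[0,0,0,0,0,0.005,-0.4],[0,0,0,0,0,0,-0.4],[0,0,0,0,0,0,1],[0,0,0,0,0,0,1],[0,0,0,0,0,0,1],[0,0,0,0,0,0,1],[0,0,0,0,0,0,1]],
])

```text
t: 19.1
tool_pos: [0.6626, 0.1582, -0.0032]
tcp_rot: [0.0, -0.044, 0.999, 0.0]
contact_force: [-0.6, 1.5, 1.9]
width: 0.0293
finger_force: 30.1
```

```bash
python3 - <<'E'
from h import *
tool()
E
```

```text
rep [ 0.6626  0.1582 -0.0032] w 0.0293 F [-0.6  1.5  1.9]
side body low z [0.109  0.1097] finger tool x,y(range) [[-0.0111, -0.0349], [0.0014, -0.0265], [0.0068, 0.0195]]
wrist body low z [0.1078 0.1088] finger tool x,y(range) [[-0.0028, -0.0242], [0.0088, 0.0147], [0.0095, 0.0244]]
```

>>> play_rows([
  [[0,0,0,0,0,-0.01,1],[0,0,0,0,0,-0.025,1],[0,0,0,0,0,-0.03,1],[0,0,0,0,0,-0.025,1],[0,0,0,0.0077,-0.0092,-0.01,1],[0,0,0,0.0161,-0.0191,0,1],[0,0,0,0.0239,-0.0283,0,1],[0,0,0,0.0277,-0.0329,0,1],[0,0,0,0.0277,-0.0329,0,1],[0,0,0,0.0277,-0.0329,0,1]],
])

```text
t: 20.2
tool_pos: [0.5432, -0.0095, 0.0959]
tcp_rot: [-0.001, -0.044, 0.999, -0.0]
contact_force: [-0.0, -0.2, -0.1]
width: 0.0297
finger_force: 30.0
```

>>> play_rows([
  [[0,0,0,0.0277,-0.0329,0,1],[0,0,0,0.0277,-0.0329,0,1],[0,0,0,0.0161,-0.0191,0,1],[0,0,0,0.0083,-0.0094,0,1],[0,0,-0.139,0,0,0.01,1],[0,0,-0.139,0,0,0.02,1],[0,0,-0.139,0,0,0.02,1],[0,0,0,0,0,0.01,1],[0,0,0,0,0,0,1],[0,0,0,0,0,0,1]],
])

```text
t: 21.2
tool_pos: [0.4749, -0.1089, 0.0367]
tcp_rot: [0.0, -0.249, 0.968, 0.0]
contact_force: [1.0, 0.3, -0.5]
width: 0.0297
finger_force: 30.0
```

```bash
python3 - <<'E'
from h import *
tool()
d=load('wrist');cv2.imwrite('pics/w8.png',d['color'][...,::-1])
W=world(d);c=d['color'].astype(int);z=W[...,2];print(env.read_state()['tcp_rot'])
k=np.hypot(W[...,0]-.4747,W[...,1]+.1085)<.055
p=W[k&(c.sum(2)<190)&(z<.014)&(z>-.003)];print('rim',cv2.minAreaRect(p[:,:2].astype(np.float32)))
p=W[k&(c[...,0]-c[...,2]>35)&(z<.007)&(z>-.003)];print('cork',cv2.minAreaRect(p[:,:2].astype(np.float32)))
for a in np.arange(.05,.08,.004):
  p=W[k&(z>a)&(z<a+.004)];print(round(a,3),len(p),end='; ')
p=W[k&(z>.057)&(z<.07)];print('top',cv2.minAreaRect(p[:,:2].astype(np.float32)),np.median(p,0))
E
```

```text
rep [ 0.4749 -0.1089  0.0367] w 0.0297 F [ 1.   0.3 -0.5]
side body low z [0.1484 0.1501] finger tool x,y(range) [[-0.0116, -0.0316], [0.0028, -0.019], [0.0148, 0.0238]]
wrist body low z [0.1481 0.1491] finger tool x,y(range) [[-0.0172, -0.0246], [0.0082, -0.0006], [0.0176, 0.024]]
[ 7.51949355e-04 -2.49527657e-01  9.68367272e-01 -4.56629596e-04]
rim ((0.47936439514160156, -0.10637685656547546), (0.08459562808275223, 0.05354181304574013), 29.002506256103516)
cork ((0.4642678201198578, -0.11466310918331146), (0.03910781070590019, 0.04528073966503143), 29.25902557373047)
0.05 90; 0.054 130; 0.058 148; 0.062 2225; 0.066 1292; 0.07 143; 0.074 131; 0.078 152; top ((0.47413212060928345, -0.10957217216491699), (0.05020475760102272, 0.053745001554489136), 29.12643051147461) [ 0.47179385 -0.11060255  0.06573388]
```

View pics/w8.png

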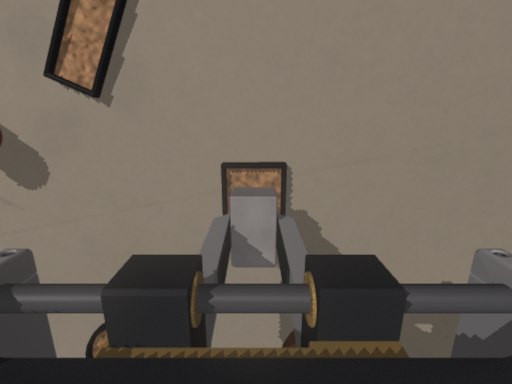

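Block square over its tray and aligned (block at (255,230), tray at (254,190)). I lower it 37 mm.

>>> play_rows([
  [[0,0,0,-0.001,0,0.015,1],[0,0,0,0,0,0.012,1],[0,0,0,0,0,0.006,1],[0,0,0,0,0,0.003,1],[0,0,0,0,0,0.001,1],[0,0,0,0,0,0,1]],
])

```text
t: 21.9
tool_pos: [0.4759, -0.1086, -0.0001]
tcp_rot: [0.0, -0.25, 0.968, -0.0]
contact_force: [0.8, 0.0, -1.3]
width: 0.03
finger_force: 30.0
```

>>> play_rows([
  [[0,0,0,0,0,0,0.2],[0,0,0,0,0,0,-0.1],[0,0,0,0,0,0,-0.4],[0,0,0,0,0,0,-0.4],[0,0,0,0,0,-0.015,-0.4],[0,0,0,0,0,-0.03,-0.4],[0,0,0,0,0,-0.035,-0.4],[0,0,0,0,0,-0.02,-0.4],[0,0,0,0,0,0,-0.4]],
])

```text
t: 22.8
tool_pos: [0.4778, -0.1093, 0.1022]
tcp_rot: [0.003, -0.25, 0.968, -0.002]
contact_force: [0.3, 0.1, -0.7]
width: 0.0662
finger_force: 0.0
```

```bash
python3 - <<'E'
from h import *
print(env.read_state()['tool_pos'])
d=cap('wrist');W=world(d);c=d['color'].astype(int);z=W[...,2]
k=np.hypot(W[...,0]-.4747,W[...,1]+.1085)<.055
p=W[k&(z>.023)&(z<.033)];print('block',cv2.minAreaRect(p[:,:2].astype(np.float32)),np.percentile(p[:,2],[5,50,95]))
E
```

```text
[ 0.47781567 -0.10932705  0.10224586]
block ((0.4749370813369751, -0.10868074744939804), (0.05033113807439804, 0.02969983033835888), 28.506664276123047) [0.02731278 0.0285695  0.02969521]
```

Block is seated (top z = 0.0286, 28.5°). Last is the marker.

>>> play_rows([
  [[0,0,0,-0.0103,0.0407,0,-0.4],[0,0,0,-0.0103,0.0407,0,-0.4],[0,0,0,-0.0103,0.0407,0,-0.4],[0,0,0,-0.0103,0.0407,0,-0.4],[0,0,0,-0.0103,0.0407,0,-0.4],[0,0,0,-0.0103,0.0407,0,-0.4],[0,0,0,-0.0103,0.0407,0,-0.4],[0,0,0,-0.0103,0.0407,0,-0.4],[0,0,0,-0.0103,0.0407,0,-0.4]],
])

```text
t: 23.75
tool_pos: [0.3774, 0.2579, 0.0977]
tcp_rot: [-0.002, -0.25, 0.968, -0.0]
contact_force: [0.2, 0.2, 0.2]
width: 0.0656
finger_force: 0.0
```

>>> play_rows([
  [[0,0,-0.111,0,0,0.01,-0.4],[0,0,-0.111,0,0,0.02,-0.4],[0,0,-0.111,0,0,0.01,-0.4],[0,0,0,0,0,0,-0.4],[0,0,0,0,0,0,-0.4]],
])

```text
t: 24.25
tool_pos: [0.3785, 0.2565, 0.0584]
tcp_rot: [-0.001, -0.406, 0.914, 0.0]
contact_force: [-0.4, -0.2, -0.1]
width: 0.0657
finger_force: 0.0
```

```bash
python3 - <<'E'
from h import *
s=env.read_state();print({k:np.round(s[k],4) for k in('tool_pos','tcp_rot','width','joint_pos')})
d=cap('wrist');W=world(d);z=W[...,2];cv2.imwrite('pics/w9.png',d['color'][...,::-1])
p=W[(z>.006)&(z<.024)&(np.hypot(W[...,0]-.380,W[...,1]-.257)<.08)];print('marker',len(p),cv2.minAreaRect(p[:,:2].astype(np.float32)),np.percentile(p[:,2],[5,50,95]))
E
```

```text
{'tool_pos': array([0.3785, 0.2565, 0.0584]), 'tcp_rot': array([-0.0013, -0.4058,  0.9139,  0.    ]), 'width': np.float64(0.0657), 'joint_pos': array([ 4.4320e-01,  2.2580e-01,  1.9502e+00,  1.0000e-04,  9.6810e-01,
       -1.9634e+00])}
marker 2241 ((0.37975406646728516, 0.25901323556900024), (0.13223899900913239, 0.01476624608039856), 48.288265228271484) [0.01082057 0.0148956  0.01724233]
```

View pics/w9.png

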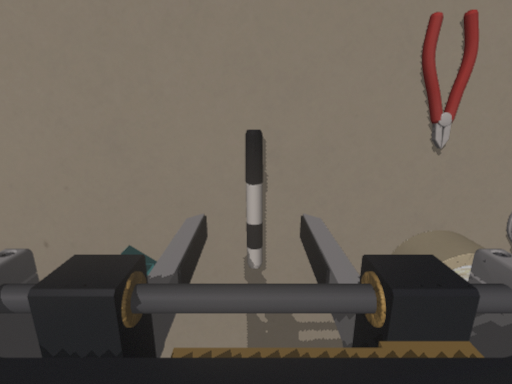

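Marker at (254,198) in line between the fingers, measured centre (0.3798, 0.259) at 48.3°. I descend and grip across the middle.

>>> play_rows([
  [[0,0,0,-0.0028,0.0007,0.025,-0.4],[0,0,0,0,0,0.02,-0.4],[0,0,0,0,0,0.012,-0.4],[0,0,0,0,0,0.006,-0.4],[0,0,0,0,0,0.002,-0.4],[0,0,0,0,0,0,-0.4],[0,0,0,0,0,0,-0.4]],
])

```text
t: 25.0
tool_pos: [0.3813, 0.2598, -0.0049]
tcp_rot: [0.001, -0.407, 0.914, 0.0]
contact_force: [0.3, -0.1, 0.4]
width: 0.0662
finger_force: 0.0
```

```bash
python3 - <<'E'
from h import *
tool()
E
```

```text
rep [ 0.3813  0.2598 -0.0049] w 0.0662 F [ 0.3 -0.1  0.4]
side body low z [0.1072 0.1082] finger tool x,y(range) [[-0.0109, -0.0514], [0.0005, -0.0382], [0.0122, 0.0402]]
wrist body low z [0.1066 0.1084] finger tool x,y(range) [[-0.0039, -0.044], [0.0088, -0.0327], [0.0097, 0.0439]]
```

>>> play_rows([
  [[0,0,0,0,0,0.002,-0.4],[0,0,0,0,0,0,0.2],[0,0,0,0,0,0,1],[0,0,0,0,0,0,1],[0,0,0,0,0,0,1],[0,0,0,0,0,0,1],[0,0,0,0,0,0,1],[0,0,0,0,0,0,1],[0,0,0,0,0,-0.01,1],[0,0,0,0,0,-0.02,1]],
])

```text
t: 26.1
tool_pos: [0.3794, 0.2589, 0.0222]
tcp_rot: [-0.002, -0.407, 0.913, -0.0]
contact_force: [-0.6, -0.6, 0.1]
width: 0.0147
finger_force: 30.0
```

Gripped. I turn to the tray's angle first, because joint 6 would otherwise run out of range, and then carry.

>>> play_rows([
  [[0,0,0,0,0,-0.03,1],[0,0,0.125,0,0,-0.03,1],[0,0,0.126,0,0,-0.01,1],[0,0,0.126,0,0,0,1],[0,0,0.126,0,0,0,1],[0,0,0.126,0,0,0,1],[0,0,0.125,0,0,0,1],[0,0,0,0.001,-0.012,0,1],[0,0,0,0.002,-0.0249,0,1],[0,0,0,0.003,-0.0369,0,1]],
])

```text
t: 27.1
tool_pos: [0.3811, 0.1849, 0.0929]
tcp_rot: [0.001, -0.045, 0.999, 0.0]
contact_force: [0.6, -0.3, -0.0]
width: 0.0146
finger_force: 30.0
```

>>> play_rows([
  [[0,0,0,0.0036,-0.0438,0,1],[0,0,0,0.0036,-0.0438,0,1],[0,0,0,0.0036,-0.0438,0,1],[0,0,0,0.0036,-0.0438,0,1],[0,0,0,0.0036,-0.0438,0,1],[0,0,0,0.0036,-0.0438,0,1],[0,0,0,0.0036,-0.0438,0,1],[0,0,0,0.0036,-0.0438,0,1],[0,0,0,0.0036,-0.0438,0,1],[0,0,0,0.0029,-0.0349,0,1]],
])

```text
t: 28.1
tool_pos: [0.3808, -0.2481, 0.093]
tcp_rot: [0.0, -0.043, 0.999, -0.001]
contact_force: [0.6, 0.3, -0.7]
width: 0.0144
finger_force: 30.0
```

>>> play_rows([
  [[0,0,0,0.002,-0.0249,0,1],[0,0,0,0.0013,-0.0149,0.01,1],[0,0,0,0,0,0.025,1],[0,0,0,0,0,0.02,1],[0,0,0,0,0,0,1],[0,0,0,0,0,0,1]],
])

```text
t: 28.7
tool_pos: [0.3813, -0.2844, 0.0373]
tcp_rot: [-0.0, -0.043, 0.999, 0.001]
contact_force: [0.0, 0.1, 0.7]
width: 0.0143
finger_force: 30.0
```

```bash
python3 - <<'E'
from h import *
tool()
d=load('wrist');cv2.imwrite('pics/w10.png',d['color'][...,::-1]);cap('top')
s=env.read_state();print(s['tcp_rot'],s['joint_pos'].round(2))
for n in('wrist','side','top'):
  d=load(n);W=world(d);c=d['color'].astype(int);z=W[...,2]
  k=(abs(W[...,0]-.381)<.1)&(abs(W[...,1]+.285)<.05)
  p=W[k&(c[...,0]-c[...,2]>35)&(z<.007)&(z>-.003)]
  if len(p)>30: print(n,'cork',cv2.minAreaRect(p[:,:2].astype(np.float32)),len(p))
  p=W[k&(z>.035)&(z<.065)&(abs(W[...,0]-.381)>.012)]
  if len(p)>20: print(n,'marker',cv2.minAreaRect(p[:,:2].astype(np.float32)),len(p),np.percentile(p[:,2],[2,50,98]))
  for sgn in(-1,1):
    q=p[sgn*(p[:,0]-.381)>.03]
    if len(q)>5: print(sgn,'end top z',np.percentile(q[:,2],90).round(4),q[:,:2].mean(0))
E
```

```text
rep [ 0.3813 -0.2844  0.0373] w 0.0143 F [0.  0.1 0.7]
side body low z [0.1485 0.1509] finger tool x,y(range) [[-0.0126, -0.0239], [-0.0032, -0.0194], [0.0067, 0.0089]]
wrist body low z [0.1489 0.15  ] finger tool x,y(range) [[-0.0142, -0.0184], [0.0082, -0.0001], [0.0138, 0.0175]]
[ 7.21929617e-04 -4.25757034e-02  9.99092729e-01 -7.11666228e-04] [-0.79  0.28  1.94  0.    0.92 -2.44]
wrist cork ((0.38162803649902344, -0.28512483835220337), (0.14727768301963806, 0.031757902354002), 5.198388576507568) 1655
wrist marker ((0.36968186497688293, -0.28581011295318604), (0.10947956889867783, 0.015374589711427689), 4.910029411315918) 2785 [0.05482548 0.06034509 0.06343671]
-1 end top z 0.0627 [ 0.33285293 -0.28894515]
1 end top z 0.0616 [ 0.41653523 -0.28183252]
side cork ((0.38283708691596985, -0.28179171681404114), (0.14528176188468933, 0.027711568400263786), 4.667451858520508) 162
side marker ((0.38272449374198914, -0.291127473115921), (0.13174347579479218, 0.01948464848101139), 4.028005599975586) 223 [0.04981851 0.058136   0.06408035]
-1 end top z 0.0633 [ 0.33431195 -0.2940852 ]
1 end top z 0.0613 [ 0.42998525 -0.28639764]
top cork ((0.43361517786979675, -0.2685152292251587), (0.058468595147132874, 0.0789964348077774), 73.95687103271484) 83
top marker ((0.3958994448184967, -0.28510579466819763), (0.10294307768344879, 0.014534386806190014), 4.430205821990967) 44 [0.05358862 0.05900038 0.06413152]
-1 end top z 0.0641 [ 0.34876722 -0.29118263]
1 end top z 0.0609 [ 0.43672946 -0.28079155]
```

View pics/w10.png

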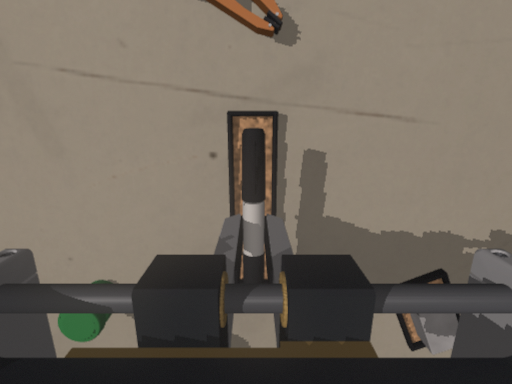

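Marker at (254,190) centred and parallel in its tray. I lower it 40 mm.

>>> play_rows([
  [[0,0,0,0,-0.0005,0.015,1],[0,0,0,0,0,0.013,1],[0,0,0,0,0,0.007,1],[0,0,0,0,0,0.003,1],[0,0,0,0,0,0.002,1],[0,0,0,0,0,0,1],[0,0,0,0,0,0,1]],
])

```text
t: 29.55
tool_pos: [0.3822, -0.2858, -0.0022]
tcp_rot: [0.0, -0.042, 0.999, -0.0]
contact_force: [0.9, 0.3, 0.9]
width: 0.0144
finger_force: 30.0
```

```bash
python3 - <<'E'
from h import *
tool()
W=world(load('wrist'));z=W[...,2]
p=W[(abs(W[...,0]-.381)<.07)&(abs(W[...,0]-.381)>.02)&(abs(W[...,1]+.285)<.012)&(z<.03)&(z>.012)]
for s in(-1,1):
  q=p[s*(p[:,0]-.381)>.025]
  if len(q)>5: print(s,'top z',np.percentile(q[:,2],[50,90]).round(4))
E
```

```text
rep [ 0.3822 -0.2858 -0.0022] w 0.0144 F [0.9 0.3 0.9]
side body low z [0.109  0.1099] finger tool x,y(range) [[-0.0121, -0.024], [-0.0039, -0.0194], [0.0064, 0.0117]]
wrist body low z [0.1088 0.1099] finger tool x,y(range) [[-0.0009, -0.0173], [0.0088, 0.0073], [0.0095, 0.0175]]
-1 top z [0.0204 0.0226]
1 top z [0.02   0.0215]
```

>>> play_rows([
  [[0,0,0,0,0,0.0012,1],[0,0,0,0,0,0,1],[0,0,0,0,0,0,0.5],[0,0,0,0,0,0,0.3],[0,0,0,0,0,0,0],[0,0,0,0,0,0,-0.4],[0,0,0,0,0,-0.015,-0.4],[0,0,0,0,0,-0.03,-0.4],[0,0,0,0,0,-0.04,-0.4],[0,0,0,0,0,-0.04,-0.4]],
])

```text
t: 30.65
tool_pos: [0.3812, -0.2847, 0.1219]
tcp_rot: [-0.001, -0.042, 0.999, 0.001]
contact_force: [2.1, -0.5, 0.5]
width: 0.0654
finger_force: 0.0
```

>>> play_rows([
  [[0,0,0,0,0,-0.03,-0.4],[0,0,0,0,0,0,-0.4],[0,0,0,0,0,0,-0.4]],
])

```text
t: 30.95
tool_pos: [0.3817, -0.2852, 0.1512]
tcp_rot: [0.0, -0.042, 0.999, 0.0]
contact_force: [0.4, 0.1, -0.2]
width: 0.0658
finger_force: 0.0
```

```bash
python3 - <<'E'
from h import *
d=cap('wrist');W=world(d);c=d['color'].astype(int);z=W[...,2]
k=(abs(W[...,0]-.381)<.09)&(abs(W[...,1]+.285)<.03)
p=W[k&(z>.0125)&(z<.03)];print('marker',cv2.minAreaRect(p[:,:2].astype(np.float32)),np.percentile(p[:,2],[50,95]))
for s in(-1,1):
  q=p[s*(p[:,0]-.381)>.025]; print(s,'top z',np.percentile(q[:,2],[50,95]).round(4))
p=W[k&(c[...,0]-c[...,2]>35)&(z<.007)];print('cork',cv2.minAreaRect(p[:,:2].astype(np.float32)))
d=cap('top');W=world(d);z=W[...,2]
for n,x,y,r,a,b in(('tin',.676,-.139,.05,.034,.05),('pot',.546,.414,.04,.04,.055),('block',.475,-.1085,.05,.022,.035),('water',.577,.008,.045,.03,.07),('vee',.517,.242,.05,.01,.04)):
  q=W[(np.hypot(W[...,0]-x,W[...,1]-y)<r)&(z>a)&(z<b)];print(n,cv2.minAreaRect(q[:,:2].astype(np.float32)) if len(q)>5 else None)
cv2.imwrite('pics/end.png',cv2.resize(d['color'][90:300,30:460,::-1],(800,391),interpolation=cv2.INTER_CUBIC))
E
```

```text
marker ((0.38074004650115967, -0.28531205654144287), (0.13162072002887726, 0.014624958857893944), 5.132121562957764) [0.01777845 0.02018271]
-1 top z [0.018  0.0208]
1 top z [0.0176 0.0196]
cork ((0.3816209137439728, -0.2849714457988739), (0.14703410863876343, 0.031076479703187943), 4.946721076965332)
tin ((0.6760185956954956, -0.13969320058822632), (0.06287843734025955, 0.06544847041368484), 46.04150390625)
pot ((0.5448063611984253, 0.4134890139102936), (0.034522973001003265, 0.03313223645091057), 56.47317123413086)
block ((0.4751015901565552, -0.11027872562408447), (0.049874063581228256, 0.029732484370470047), 29.113685607910156)
water ((0.5780311226844788, 0.006841238588094711), (0.05205700546503067, 0.05309135839343071), 25.464258193969727)
vee ((0.5173276662826538, 0.24158556759357452), (0.04156745225191116, 0.060836780816316605), 13.735941886901855)
```

View pics/end.png

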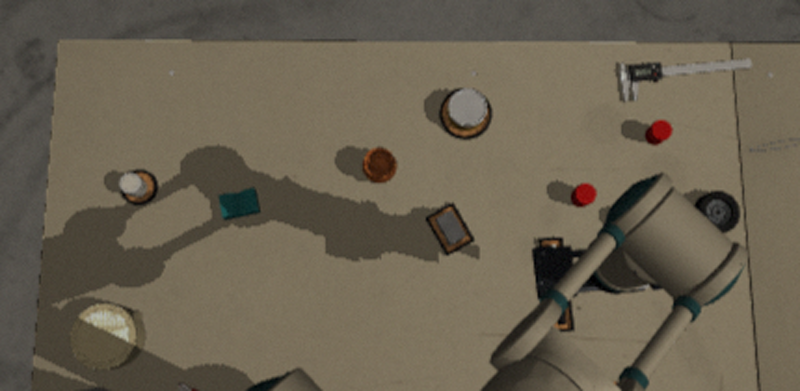

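The end view shows the tin at (466,112), the pot at (135,185) and the block at (450,228), each inside its tray. The marker, hidden by the arm here, measured flat and centred in its pocket from the wrist camera. The clay pot at (380,165) and the jig at (240,204) have not moved.

```bash
python3 -c "
from station import env
print(env.close_job())"
```

```text
the job is handed in; nothing more can be done
None
```

The tin, white pot, block and marker are each in their trays, measured flat and centred by camera, with the clay pot and V jig unmoved, and the job is handed in at about 31 s of the 102 s allowed.

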